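Unclamp the deburred block and show it to the inspection camera

ROBOT

A 7-joint arm with a two-finger parallel gripper is mounted at the origin on a cart in front of the work surface, level with it; the furniture and walls round the work are solid. World frame = base frame: x ahead of the robot, y to its left, z up, the work surface at z = 0. Lengths are in mm, angles in rad, forces in N, time in s.
With the tool pointing down it reaches from about 425 to 975 mm from the base axis. Payload 16.7 kg.
Tool frame: the origin (TCP) lies midway between the tips of the shut fingers; the grasp point (between the pads) lies 19 mm behind it; z points along the fingers, y is the direction in which the jaws open and shut (so a half turn about z gives the same grasp; the last joint's range is limited). The gripper opens to 85 mm and grips with 20 to 120 N. Pads are 22 mm wide; open, the fingers measure 114 mm over their backs; the gripper's body (76 mm by 85 mm) begins 54 mm behind the grasp point. The pads swing forward as they close: fully open they stand 13 mm farther back than shut.
Start: joints at [1.101, 0.426, 0.074, 1.606, -0.034, 1.111, -0.067], TCP at [212.813, -640.536, 231.302] pointing down, gripper open.
Joint ranges: [-2.85, 2.85], [-0.5, 2.14], [-1.23, 1.37], [0.21, 2.46], [-1.02, 4.16], [0.16, 2.05], [-2.73, 2.73]. Speed limits (rad/s): [1.89, 1.89, 2.39, 2.39, 3.01, 3.01, 3.01].

INTERFACE

Orientations are given as a rotation vector (axis times angle).
In Python, from workcell import get_state, grab_frame, get_calibration, close_job, find_in, outline_of, pinpoint gives the robot as it stands.
- The arm moves only by the tool servo_tool, never from a script. Its argument "steps" is text: rows parted by semicolons, each of 5 numbers parted by spaces: the opening, from -1 (shut) to 1 (fully open), then the shift along the tool's x, y, z in mm, then the turn about the tool's z in degrees. In form: jaw dx dy dz turn; .... A call has 1 to 12 rows; each row is the pose to reach, as a shift and turn from the pose commanded when the call began, along the tool's axes at that moment; what a row does not reach only later rows make up. A row lasts 1/10 s, in which the tool goes at most 50 mm and 8.59 degrees, less where a joint would pass 70% of its speed; a pose out of reach is approached as far as the arm can. A call with a gripper value outside its range is refused whole. The fingers move at their own pace and stop on an object; "force" is the grip in N (left out, the last holds). Time passes only in rows, so rows that repeat a pose let the fingers close. It gives the time, the measured TCP pose, the force and the opening at its end, in the units of the state.
- get_state(): the state, without advancing time (a new reading comes with each control period).
- grab_frame(name): name is "scene" or "top" or "wrist"; returns the picture (384x512x3 uint8, blue, green, red); there is no depth.
- get_calibration(name): a dict with "fx", "fy", "cx", "cy" (pixels), "k1" (the pictures are not rectified: a ray, as slopes to the right and down, at radius r is drawn at 1 + k1 r^2 times it, then the intrinsics apply), "R" (3x3) and "t" (3): a world point X has camera coordinates R X + t. Camera axes: x right, y down, z forward; pixel columns grow to the right and rows downward; lengths in mm; the calibration is good to about 2 mm. A picture is of the moment at which its call begins: read the wrist's pose just before it. get_calibration takes no time and is no camera call; for the wrist camera it gives the pose at the moment of the call.
- close_job(): hands the job in, once; it reports no verdict.
Trained networks look in the newest picture that a camera, given by its name, has taken for a name from the list of things; names that differ only in an ending like _2 or _b are one class to them, and where a whole thing is asked for, a point or a joint stands for the part that bears it (a point fixed in the world has none). Each returns a list of dicts, best first, with "confidence" (0 to 1); they miss things now and then, are a little off and sometimes report something else, mostly with a low value. They report only what shows in the picture. A call takes as long as a camera call. They do not tell look-alikes from the thing itself.
- find_in(camera, query): "xyz" ([x, y, z] in mm, in the coordinates of the camera as it stood for that picture, good to about 4 mm: the middle of the surface that is visible of it).
- outline_of(camera, query): "pixels" (384x512 bool, what is visible of it).
- pinpoint(camera, query): "xyz" ([x, y, z] in mm, in the coordinates of the camera as it stood for that picture, good to about 4 mm: a listed point, or the origin of a listed thing).
The state is a dict: "time": time; "joint_positions": joint angles; "joint_vel": joint speeds; "tau": joint torques, N m; "ee_pos": TCP position; "eef_rot": TCP orientation; "wrist_force": force on the tool from outside, world axes, zero at the start; "ft_torque": the same for the moment, N m; "grip_width": finger opening in mm.
Only numpy, scipy, OpenCV 4.12 (cv2) and the standard library are available. Lean on these libraries where they do the work, as an engineer would, in place of code of your own. Each camera call takes 0.05 s, during which the arm holds its last target. There are 200 camera calls.

TASK

The milled block in the fixture has just been deburred and is due for its camera check: turn the fixture's spring-return latch knob clockwise to its stop and let it spring back, so that the hold-down strap swings up. Then take the block out and hold it up in the air in front of the inspection camera, slot opening upward, its middle 100 mm from the lens ring and centred on the lens, turned and tipped so that the camera looks straight along the slot. Finish while holding it still there; do not touch the camera, and leave the other tools lying as they are.

Things in the scene. Friction and masses are not known exactly. Their poses are not given: they have to be found in the camera images.
- fixture: Deburring fixture fixed on the worktop: aluminium base plate 226 x 94 x 12 mm with, along its x axis, the latch knob on a round post (near the robot, axis at x = -90 mm), the block's seat and the strap hinge (x = +78 mm; clevis 72 mm high). Origin on the worktop under the middle of the seat; x points from knob to hinge, z up.
- seat (a point): Top centre of the seat's pedestal (32 mm wide, 22 mm above the worktop); axes as the fixture's. Low end stops (x = +-35.5 mm, 26 mm wide, tops 10 mm above this point) and four 6 mm dowels beside the block's long sides (x = +-25.5, y = +-24.5 mm, tops 8 mm above; 45 mm clear between them) hold the block with 1.5 mm play: lift it straight up at least 12 mm.
- knob_grip (a point): Grip point of the latch knob, on its upright axis, 97 mm above the worktop. Black upright finger bar 42 mm long, 10 mm thick, 78 to 105 mm high. Site x runs along the bar and turns with it, z up; at rest x is the fixture's x. Below the bar: a flange 34 mm across (top 80 mm high) and the steel latch tongue pointing to point +x, 49 mm long, 66 to 72 mm high, which holds the strap's tip down.
- latch_knob (a joint): Angle of the latch knob, rad: 0 at rest, grows clockwise seen from above, 1.05 at its stop. A spring (0.03 Nm at rest, 0.11 Nm at the stop) turns it back when let go. The tongue is clear of the strap beyond about 0.6.
- strap (a joint): Angle of the hold-down strap, rad: 0 clamped, 1.9 fully open (past upright, leaning away from the knob). Steel bar 18 mm wide, 10 mm thick, tip 130 mm from the hinge, lying over the block's slot with a rubber foot on the block, top 66 mm high when clamped. Once the tongue is clear a light damped spring swings it up by itself in about a second, and it stays up.
- block: Plain milled metal block, 40 mm wide (its x), 60 mm long (y), 28 mm high (z), 0.16 kg, with an open slot 14 mm wide and 12 mm deep along the whole length of its top. Origin at the centre of its underside, z out of the slot side. It starts in the seat, slot up, its length along the fixture's x; its long sides (40 mm apart) are free for fingers once the strap is up.
- block_centre (a point): Middle of the block, 14 mm above the centre of its underside; axes as the block's.
- inspection_camera: Inspection camera on a fixed stand: dark base 120 x 120 x 14 mm, steel column 16 mm across, 304 mm high at the rear (x = +45 mm), grey head 60 x 48 x 48 mm pivoted 270 mm up with a black ring-light 68 mm across round its lens. Origin on the worktop under the pivot, z up; the head looks toward -x and is tipped down by 0.2 to 0.55 rad, different in each start.
- lens_rim (a point): Centre of the ring-light's front face, 82 mm in front of the head's pivot. Axes of the camera head: -x is the viewing direction (toward the robot and downward), y is level, z square to both.
- focus_point (a point): Where the middle of the block must be held: on the viewing axis, 100 mm in front of the ring-light's face. Axes as lens_rim's: the block's length (y) must lie along this x axis, either way round.
- screwdriver: Screwdriver, 228 mm long, black handle, lying on the worktop: leave it alone. Origin at its middle, underside.
- spanner: Combination spanner, 160 mm long, lying on the worktop: leave it alone. Origin at its middle, underside.
- tape: Roll of black tape, 62 mm across and 19 mm high: leave it alone. Origin at the centre of its underside.
There are look-alikes about, which are no part of the job. There is more than one size of the block; the one meant has the size given above.

How it is judged:
By the outcome, as a careful person would: the job done as asked, in the order asked, and still so for the second after the job is handed in, while the arm keeps its last pose, push and grip.
It also fails if it takes over 51 s, if anything falls off the work surface, if the arm or the gripper's body presses on something with over 40 N, if the wrist force passes 120 N, or if a joint passes its speed limit or range.

## Working session

There is one attempt and no reset: what is moved stays moved. The work goes in short steps, Python scripts to look and compute and a tool call to move; the robot and the scene stay as the last step left them, time stands still between calls to the robot, and variables do not carry over. Pictures are saved under pics/ and viewed, about 8 in all and at most 12, crops included, and the job is handed in when it is done.

Besides the shell and the picture viewer there is one more tool, called as a command line: name --argument value ..., lists and objects as JSON in quotes. servo_tool: Moves the arm, as the interface text tells. Its arguments: {"type":"object","properties":{"steps":{"type":"string"},"force":{"type":"number"}},"required":["steps"]}

```bash
mkdir -p pics; ls; cat > h.py <<'E'
import numpy as np, cv2
from workcell import *
from scipy.spatial.transform import Rotation as Ro
def toW(cal,x): return np.array(cal["R"]).T@(np.array(x)-np.array(cal["t"]))
def proj(cal,X):
    p=np.array(cal["R"])@np.array(X,float)+np.array(cal["t"]); s=p[:2]/p[2]; s=s*(1+cal["k1"]*(s@s))
    return s*[cal["fx"],cal["fy"]]+[cal["cx"],cal["cy"]]
E
python3 - <<'E'
from h import *
s=get_state(); print({k:np.round(v,3) for k,v in s.items()})
ims=[]
for c in ["scene","top"]:
    cal=get_calibration(c); im=grab_frame(c); ims.append(im); cv2.imwrite(f"pics/{c}0.png",im)
    print(c, "cam at",np.round(toW(cal,[0,0,0])), "f",cal["fx"],cal["k1"])
    for q in ["seat","knob_grip","block","block_centre","fixture","inspection_camera","lens_rim","focus_point"]:
        for d in pinpoint(c,q)[:3]:
            w=toW(cal,d["xyz"]); print(c,q,round(d["confidence"],2),np.round(w),np.round(proj(cal,w)))
E
```

```text
pics
{'time': np.float64(0.0), 'joint_positions': array([ 1.1  ,  0.427,  0.074,  1.607, -0.034,  1.111, -0.067]), 'joint_vel': array([ 0.   , -0.001, -0.002, -0.001,  0.001, -0.002,  0.002]), 'tau': array([ 2.0000e-03, -9.4980e+01,  3.7620e+00, -4.6352e+01,  1.9000e-02,
        1.0000e-02, -0.0000e+00]), 'ee_pos': array([ 212.692, -640.182,  230.608]), 'eef_rot': array([-3.1  , -0.501,  0.   ]), 'wrist_force': array([-0.439, -0.715, -0.416]), 'ft_torque': array([0.038, 0.02 , 0.04 ]), 'grip_width': np.float64(85.272)}
scene cam at [-274.  465. 1323.] f 463.9607240002935 0.05215272641544693
scene seat 0.86 [562. 169.  19.] [207. 230.]
scene knob_grip 0.59 [475. 181.  96.] [214. 239.]
scene block 0.69 [618. 315.  -4.] [161. 239.]
scene block 0.56 [569.  30.  -1.] [243. 216.]
scene block 0.48 [566. 175.  22.] [205. 230.]
scene block_centre 0.73 [ 676. -154.  243.] [276. 130.]
scene block_centre 0.69 [567.  26.  18.] [244. 213.]
scene block_centre 0.56 [614. 312.  15.] [161. 236.]
scene fixture 0.62 [565. 169.   4.] [207. 232.]
scene inspection_camera 0.6 [ 748. -169.   -7.] [267. 164.]
scene lens_rim 0.63 [ 673. -152.  244.] [276. 130.]
top cam at [ 270.    5. 1640.] f 381.8511069988941 0.026255624216017685
top seat 0.61 [563. 167.  26.] [212. 195.]
top knob_grip 0.5 [474. 178. 101.] [207. 213.]
top block 0.79 [618. 309.  -0.] [180. 183.]
top block 0.51 [565. 168.  25.] [212. 194.]
top block 0.5 [568.  27.   2.] [245. 194.]
top block_centre 0.83 [617. 318.  15.] [177. 183.]
top block_centre 0.62 [566.  26.  17.] [245. 194.]
top block_centre 0.58 [562. 170.  36.] [211. 194.]
top fixture 0.89 [561. 165.   1.] [213. 196.]
top fixture 0.49 [ 677. -156.  241.] [292. 154.]
top fixture 0.17 [ 389. -148.    2.] [286. 235.]
top inspection_camera 0.76 [ 754. -172.    3.] [289. 152.]
top lens_rim 0.73 [ 677. -158.  244.] [292. 154.]
```

View scene.

```bash
python3 - <<'E'
import cv2,numpy as np
a=cv2.imread("pics/scene0.png")[90:290,110:330];b=cv2.imread("pics/top0.png")[120:270,140:340]
a=cv2.resize(a,None,fx=2.7,fy=2.7,interpolation=2)[:540,:400*2];cv2.imwrite("pics/v1.png",a)
cv2.imwrite("pics/v2.png",cv2.resize(b,(800,600),interpolation=2))
E
```

```text
(no output)
```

View pics/v1.png

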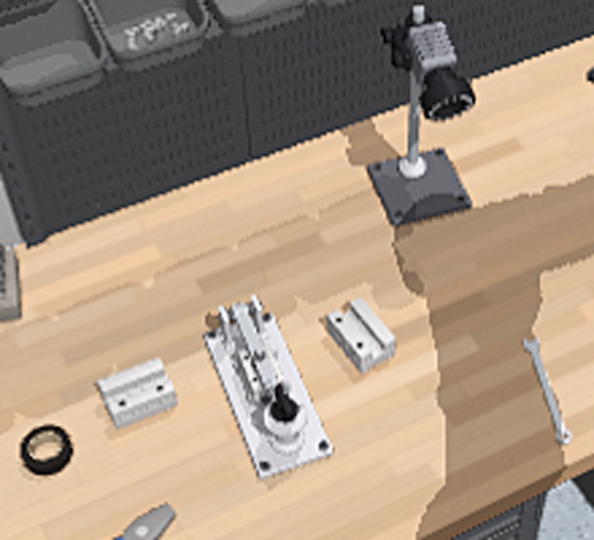

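View pics/v2.png

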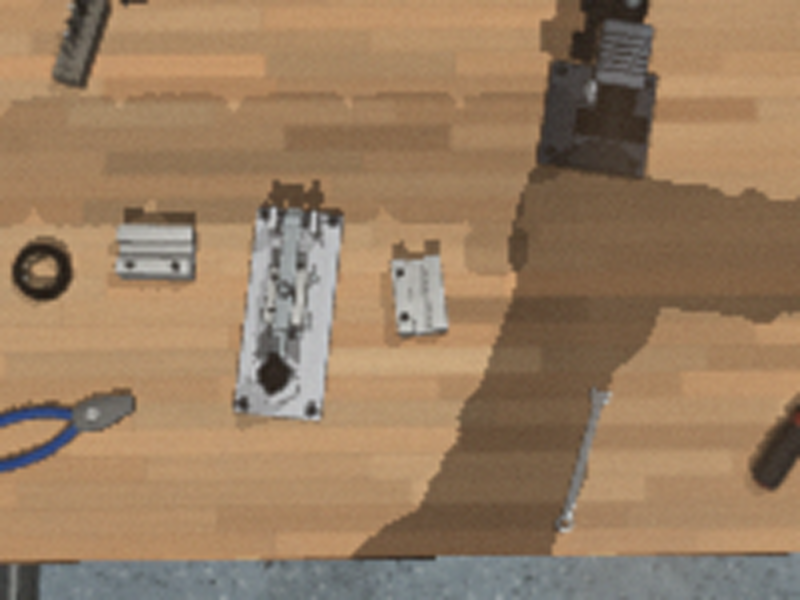

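Possible blocks: three look-alikes in the top picture, at (177,183), (245,194) and (212,194). The first two have screw holes or a different width and lie loose. The one meant is in the fixture at (212,194), under the strap. I'll check it from the wrist camera when I'm over the fixture.

```bash
cat >> h.py <<'E'
def plan(X,yaw=None):
    "shift in tool axes and turn (deg) to bring TCP to X, tool x axis at world yaw"
    s=get_state(); R=Ro.from_rotvec(s["eef_rot"]).as_matrix(); y0=np.arctan2(R[1,0],R[0,0])
    d=R.T@(np.array(X,float)-s["ee_pos"])
    print("t",round(float(s["time"]),2),"TCP",np.round(s["ee_pos"],1),"yaw",round(y0,3),"tilt",np.round(R[:,2],3),"-> shift",np.round(d,1), "turn", None if yaw is None else round(np.degrees(y0-yaw),1), "w",np.round(s["grip_width"],1),"q7",round(s["joint_positions"][6],2))
E
python3 - <<'E'
from h import *
plan([450,-150,240],-.13); plan([440,175,240],-.13)
E
```

```text
t 0.9 TCP [ 212.8 -640.5  231.3] yaw 0.321 tilt [ 0. -0. -1.] -> shift [ 379.7 -390.8   -8.6] turn 25.8 w 85.7 q7 -0.07
t 0.9 TCP [ 212.8 -640.5  231.3] yaw 0.321 tilt [ 0. -0. -1.] -> shift [ 472.7 -702.3   -8.7] turn 25.8 w 85.7 q7 -0.07
```

servo_tool --steps "1 50 -40 -8 4;1 90 -80 -8 8;1 130 -120 -8 12;1 170 -160 -8 16;1 210 -200 -8 20;1 250 -240 -8 25;1 290 -285 -8 25.8;1 325 -325 -8 25.8;1 355 -360 -8 25.8;1 375 -395 -8 25.8;1 385 -430 -8 25.8;1 395 -465 -8 25.8"

```text
time: 2.1
ee_pos: [440.7, -90.2, 239.6]
eef_rot: [3.135, -0.203, 0.001]
wrist_force: [1.7, -0.4, 1.2]
grip_width: 85.5
```

```bash
python3 - <<'E'
from h import *
plan([440,185,240],-.13)
E
```

```text
t 2.1 TCP [440.7 -90.2 239.6] yaw -0.129 tilt [ 0.001 -0.    -1.   ] -> shift [ -36.2 -272.8   -0.4] turn 0.0 w 85.5 q7 -1.66
```

servo_tool --steps "1 0 -10 0 -8.5;1 0 -20 0 -17;1 0 -35 0 -25.5;1 0 -50 0 -34;1 0 -65 0 -42.5;1 0 -80 0 -51;1 0 -95 0 -59.5;1 -5 -110 0 -68;1 -5 -125 0 -76.5;1 -5 -140 0 -85;1 -10 -155 0 -93.5;1 -10 -170 0 -102"

```text
time: 3.3
ee_pos: [451.9, 78.3, 239.5]
eef_rot: [2.124, 2.315, 0.0]
wrist_force: [0.1, -0.0, -0.7]
grip_width: 85.3
```

```bash
python3 - <<'E'
from h import *
plan([440,185,250],-.13+np.pi)
E
```

```text
t 3.3 TCP [451.9  78.3 239.5] yaw 1.657 tilt [ 0. -0. -1.] -> shift [107.4  -2.7 -10.5] turn -77.6 w 85.3 q7 -0.27
```

servo_tool --steps "0.2 10 0 -5 -8.5;0.2 20 0 -10 -17;0.2 35 0 -10 -25.5;0.2 50 0 -10 -34;0.2 65 0 -10 -42.5;0.2 80 0 -10 -51;0.2 95 0 -10 -59.5;0.2 107 -3 -10 -68;0.2 107 -3 -10 -77.6;0.2 107 -3 -10 -77.6;0.2 107 -3 -10 -77.6"

```text
time: 4.4
ee_pos: [440.8, 183.7, 249.4]
eef_rot: [0.221, 3.134, -0.0]
wrist_force: [-0.6, -0.1, 0.1]
grip_width: 50.8
```

```bash
python3 - <<'E'
from h import *
cal=get_calibration("wrist"); im=grab_frame("wrist"); cv2.imwrite("pics/w1.png",im)
print("cam at",np.round(toW(cal,[0,0,0])))
for q in ["seat","knob_grip","block_centre","fixture"]:
    for d in pinpoint("wrist",q)[:3]:
        w=toW(cal,d["xyz"]); print(q,round(d["confidence"],2),np.round(w,1),np.round(proj(cal,w)))
plan([474,180,250],np.pi-.13)
E
```

```text
cam at [373. 192. 393.]
seat 0.78 [561.5 168.4  23. ] [255. 248.]
knob_grip 0.71 [475.4 175.8  97.4] [252. 211.]
block_centre 0.67 [566.8 169.4  35.9] [257. 255.]
block_centre 0.64 [568.   27.1  21.4] [166. 263.]
block_centre 0.56 [611.9 309.3  23.1] [350. 266.]
fixture 0.76 [5.635e+02 1.655e+02 1.000e-01] [254. 243.]
t 4.65 TCP [440.7 183.9 249.4] yaw 3.003 tilt [ 0.  0. -1.] -> shift [-33.5   0.7  -0.6] turn -0.5 w 51.0 q7 0.81
```

View pics/w1.png

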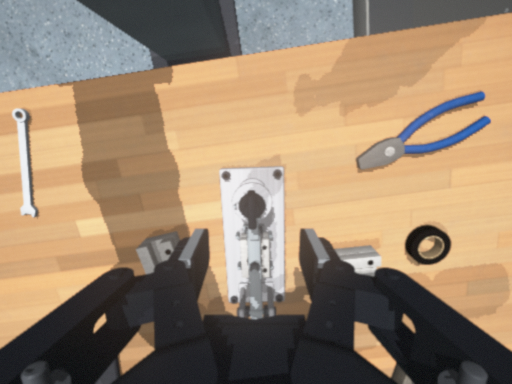

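```bash
python3 - <<'E'
import cv2
im=cv2.imread("pics/w1.png")[155:325,200:310]; cv2.imwrite("pics/w1c.png",cv2.resize(im,None,fx=3.5,fy=3.5,interpolation=2))
E
```

```text
(no output)
```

View pics/w1c.png

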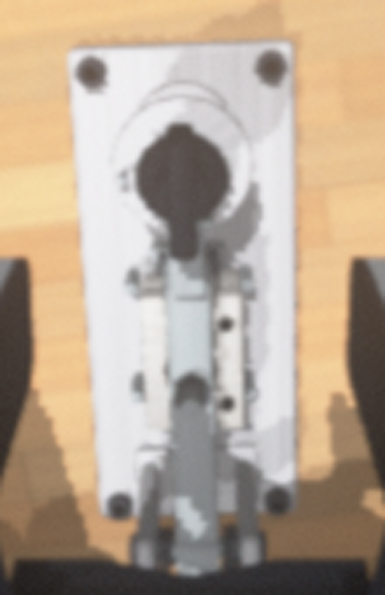

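```bash
cat >> h.py <<'E'
def unproj(cal,px,z):
    d=(np.array(px,float)-[cal["cx"],cal["cy"]])/[cal["fx"],cal["fy"]]; u=d.copy()
    for _ in range(20): u=d/(1+cal["k1"]*(u@u))
    R=np.array(cal["R"]); o=toW(cal,[0,0,0]); v=R.T@np.array([*u,1]); return o+v*(z-o[2])/v[2]
E
python3 - <<'E'
from h import *
cal=get_calibration("wrist")
P=[unproj(cal,p,12)[:2] for p in [(226,175.6),(277.4,174.1),(234,299),(279.1,297.9)]]
print(np.round(P,1)); n=(P[0]+P[1])/2; f=(P[2]+P[3])/2; d=f-n; yaw=np.arctan2(d[1],d[0]); a=d/np.hypot(*d)
w=P[1]-P[0]; w2=P[3]-P[2]; print("c",(n+f)/2,"yaw",yaw,np.arctan2(-w[0],w[1]),np.arctan2(-w2[0],w2[1]),"len",np.hypot(*d),np.hypot(*w))
c=(n+f)/2; 
print("bar ends at z105:",[np.round(unproj(cal,(200+x/3.5,155+y/3.5),105),1) for x,y in [(180,127),(184,255)]])
E
```

```text
[[446.5 141.6]
 [454.6 215.6]
 [654.3 120. ]
 [662.6 194.4]]
c [554.49716872 167.90994638] yaw -0.1024391649890564 -0.10916862695352711 -0.11065587687846075 len 208.99778642538251 74.47577624710839
bar ends at z105: [array([450. , 179.1, 105. ]), array([493.6, 174.2, 105. ])]
```

```bash
python3 - <<'E'
from h import *
plan([472.3,177,84],np.pi-.106)
E
```

```text
t 4.65 TCP [440.7 183.9 249.4] yaw 3.003 tilt [ 0.  0. -1.] -> shift [-32.2  -2.5 165.4] turn -1.9 w 51.0 q7 0.81
```

servo_tool --steps "0.2 -20 -1 0 -1.9;0.2 -32.2 -2.5 0 -1.9;0.2 -32.2 -2.5 35 -1.9;0.2 -32.2 -2.5 70 -1.9;0.2 -32.2 -2.5 105 -1.9;0.2 -32.2 -2.5 135 -1.9;0.2 -32.2 -2.5 155 -1.9;0.2 -32.2 -2.5 165.4 -1.9;0.2 -32.2 -2.5 165.4 -1.9" --force 30

```text
time: 5.55
ee_pos: [471.8, 177.0, 83.0]
eef_rot: [-0.164, -3.135, 0.001]
wrist_force: [-0.3, 0.1, 0.4]
grip_width: 51.3
```

servo_tool --steps "-0.5 0 0 0 0;-0.8 0 0 0 0;-1 0 0 0 0;-1 0 0 0 0;-1 0 0 0 0;-1 0 0 0 0;-1 0 0 0 0;-1 0 0 0 0"

```text
time: 6.35
ee_pos: [472.8, 176.6, 85.0]
eef_rot: [0.163, 3.136, -0.001]
wrist_force: [-2.3, -5.4, 10.8]
grip_width: 9.7
```

servo_tool --steps "-1 0 0 -1 7;-1 0 0 -1 14;-1 0 0 -1 21;-1 0 0 -1 28;-1 0 0 -1 35;-1 0 0 -1 42;-1 0 0 -1 48;-1 0 0 -1 54;-1 0 0 -1 58;-1 0 0 -1 61;-1 0 0 -1 62;-1 0 0 -1 62"

```text
time: 7.55
ee_pos: [473.9, 178.2, 85.4]
eef_rot: [1.754, 2.604, 0.006]
wrist_force: [12.7, 6.4, -20.0]
grip_width: 9.1
```

servo_tool --steps "-1 0 0 0 0;-1 0 0 0 0;-1 0 0 0 0;-1 0 0 0 0;-1 0 0 0 0;-1 0 0 0 0;-1 0 0 0 0;-1 0 0 0 0;-1 0 0 0 0;-1 0 0 0 0;-1 0 0 0 0;-1 0 0 0 0"

```text
time: 8.75
ee_pos: [473.8, 178.1, 85.4]
eef_rot: [1.753, 2.605, 0.006]
wrist_force: [11.7, 5.3, -20.0]
grip_width: 9.1
```

```bash
python3 - <<'E'
from h import *
s=get_state();print(s["wrist_force"],s["ft_torque"]); plan([472.3,177,84],np.pi-.106)
a=grab_frame("scene")[190:270,180:240];b=grab_frame("wrist")
cv2.imwrite("pics/k1.png",np.hstack([cv2.resize(a,(288,384),interpolation=2),b]))
E
```

```text
[ 11.69643031   5.31948405 -19.95167308] [ 1.22100081 -2.69467679  0.52286029]
t 8.75 TCP [473.8 178.1  85.4] yaw 1.957 tilt [ 0.003  0.002 -1.   ] -> shift [-0.5 -1.9  1.4] turn -61.8 w 9.1 q7 -0.29
```

View pics/k1.png

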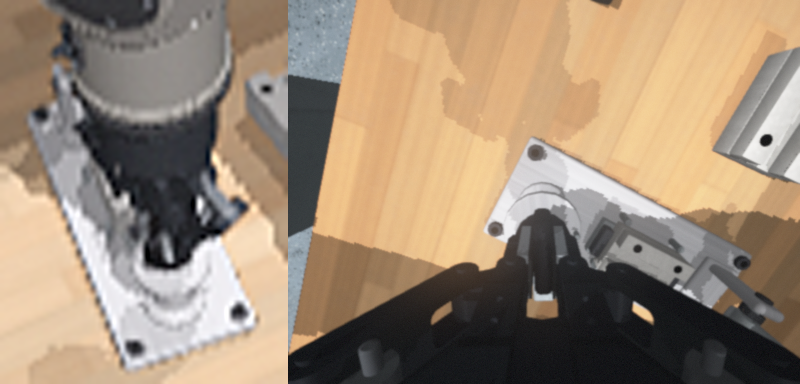

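servo_tool --steps "-1 0 0 0 -8;-1 0 0 0 -16;-1 0 0 0 -24;-1 0 0 0 -32;-1 0 0 0 -40;-1 0 0 0 -48;-1 0 0 0 -55;-1 0 0 0 -60;-1 0 0 0 -62;0 0 0 0 -62;0.2 0 0 0 -62;0.2 0 0 0 -62"

```text
time: 10.05
ee_pos: [472.4, 177.4, 85.3]
eef_rot: [0.164, 3.137, 0.0]
wrist_force: [-0.6, -0.1, 0.1]
grip_width: 50.7
```

servo_tool --steps "0.2 0 0 -20 0;0.2 0 0 -50 0;0.2 0 0 -90 0;0.2 0 0 -130 0;0.2 0 0 -150 0;0.2 0 0 -150 0"

```text
time: 10.65
ee_pos: [473.5, 178.0, 238.1]
eef_rot: [0.163, 3.132, 0.002]
wrist_force: [-0.3, 0.9, -1.2]
grip_width: 51.2
```

```bash
python3 - <<'E'
from h import *
cal=get_calibration("wrist"); im=grab_frame("wrist")
for q in ["seat","knob_grip","block_centre","block"]:
    for d in pinpoint("wrist",q)[:3]:
        w=toW(cal,d["xyz"]); print(q,round(d["confidence"],2),np.round(w,1),np.round(proj(cal,w)))
o=np.array([472.3,177]);x=np.array([np.cos(-.106),np.sin(-.106)])
for s in (90-30,90,90+30): print(proj(cal,[*(o+s*x),50]))
plan([*(o+90*x),200],np.pi-.106)
a=grab_frame("scene")[190:270,180:240]
cv2.imwrite("pics/k2.png",np.hstack([cv2.resize(a,(288,384),interpolation=2),im]))
E
```

```text
seat 0.46 [599.1 433.8   1.5] [428. 230.]
knob_grip 0.98 [476.2 176.6  99.5] [253. 186.]
block_centre 0.84 [567.2  26.8  19.5] [159. 242.]
block_centre 0.71 [568.4 170.   34.5] [255. 238.]
block_centre 0.61 [613.  308.5  19. ] [350. 252.]
block 0.95 [616.4 310.7   1.2] [348. 248.]
block 0.67 [563.3  27.2  -0.8] [163. 234.]
block 0.58 [564.1 168.9  21. ] [254. 231.]
[253.26074771 217.81773936]
[253.23357678 238.60998181]
[253.20759057 258.47972767]
t 10.9 TCP [471.7 177.  233.9] yaw 3.038 tilt [-0.002 -0.    -1.   ] -> shift [-90.6  -0.2  33.8] turn 0.2 w 51.4 q7 0.84
```

View pics/k2.png

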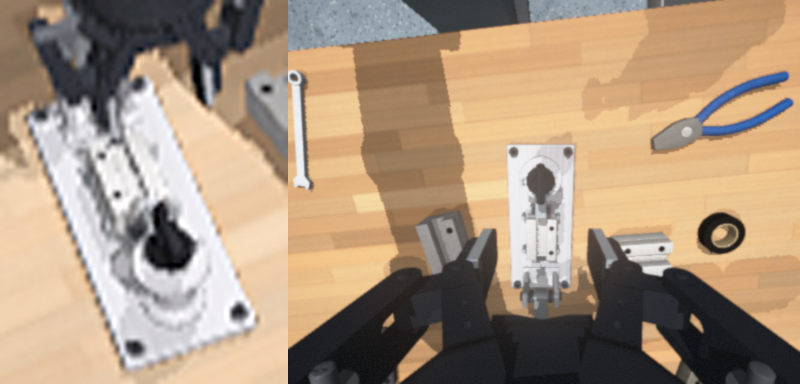

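servo_tool --steps "0.4 -45 0 10 0;0.4 -90.5 0 30 0;0.4 -90.5 0 75 0;0.4 -90.5 0 120 0;0.4 -90.5 0 160 0;0.4 -90.5 0 190 0;0.4 -90.5 0 205 0;0.4 -90.5 0 217 0;0.4 -90.5 0 217 0"

```text
time: 11.85
ee_pos: [561.9, 167.9, 17.1]
eef_rot: [-0.162, -3.136, 0.0]
wrist_force: [-0.1, 0.7, 0.6]
grip_width: 59.8
```

```bash
python3 - <<'E'
from h import *
o=np.array([472.3,177]);x=np.array([np.cos(-.106),np.sin(-.106)])
plan([*(o+90*x),17],np.pi-.106); print(get_state()["wrist_force"])
E
```

```text
t 11.85 TCP [561.9 167.9  17.1] yaw 3.038 tilt [-0.001 -0.    -1.   ] -> shift [ 0.  -0.4  0.1] turn 0.2 w 59.8 q7 0.68
[-0.14506296  0.73940779  0.55211616]
```

Close with moderate force, check the width, then lift.

servo_tool --steps "0 0 0 0 0;-0.2 0 0 0 0;-0.4 0 0 0 0;-0.4 0 0 0 0;-0.4 0 0 0 0;-0.4 0 0 0 0;-0.4 0 0 0 0" --force 30

```text
time: 12.55
ee_pos: [563.1, 168.1, 19.3]
eef_rot: [0.162, 3.135, 0.001]
wrist_force: [-0.9, -0.5, 7.7]
grip_width: 39.7
```

servo_tool --steps "-0.4 0 0 -5 0;-0.4 0 0 -15 0;-0.4 0 0 -30 0;-0.4 0 0 -60 0;-0.4 0 0 -95 0;-0.4 0 0 -130 0;-0.4 0 0 -150 0;-0.4 0 0 -150 0;-0.4 0 0 -150 0"

```text
time: 13.45
ee_pos: [562.2, 167.7, 168.6]
eef_rot: [0.163, 3.136, -0.0]
wrist_force: [-0.2, -0.3, -1.2]
grip_width: 39.6
```

```bash
python3 - <<'E'
from h import *
o=np.array([472.3,177]);x=np.array([np.cos(-.106),np.sin(-.106)])
cal=get_calibration("wrist"); im=grab_frame("wrist")
for q in ["block_centre"]:
    for d in pinpoint("wrist",q)[:3]:
        w=toW(cal,d["xyz"]); print(q,round(d["confidence"],2),np.round(w,1),np.round(proj(cal,w)))
plan([*(o-43*x),112],np.pi-.106)
P=[]
for c in ["scene","top"]:
    ca=get_calibration(c); grab_frame(c)
    for q in ["lens_rim","inspection_camera"]:
        for d in pinpoint(c,q)[:1]: print(c,q,round(d["confidence"],2),np.round(toW(ca,d["xyz"]),1))
cv2.imwrite("pics/g1.png",im[180:384])
E
```

```text
block_centre 0.88 [567.3  26.2  19.2] [132. 198.]
block_centre 0.75 [615.9 308.7  20.3] [381. 215.]
t 13.55 TCP [561.7 167.5 167.2] yaw 3.038 tilt [-0.001 -0.    -1.   ] -> shift [132.8   0.4  55.4] turn 0.1 w 39.3 q7 0.81
scene lens_rim 0.51 [ 673.7 -154.6  243.5]
scene inspection_camera 0.61 [ 753.  -168.4   -2.8]
top lens_rim 0.56 [ 676.8 -155.9  239.7]
top inspection_camera 0.67 [ 755.5 -169.7    0. ]
```

View pics/g1.png

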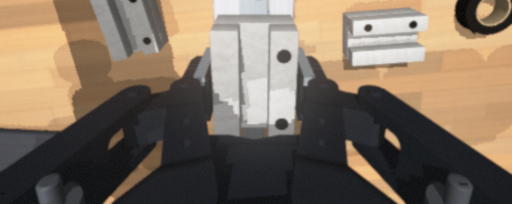

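```bash
python3 - <<'E'
from h import *
x=np.array([np.cos(-.106),np.sin(-.106),0]);y=np.array([-x[1],x[0],0]);z=np.array([0,0,1])
cal=get_calibration("wrist");T=get_state()["ee_pos"]
for b in (1,3.5,6):
  for s in (-30,30): print(b,s,[np.round(proj(cal,T+s*x+w*y+(b+h)*z),1) for w in(20,-20) for h in(28,0)])
im=cv2.imread("pics/g1.png")
cv2.imwrite("pics/g1c.png",cv2.resize(im[0:150,190:320],None,fx=4,fy=4,interpolation=2))
E
```

```text
1 -30 [array([300.3, 207.3]), array([291.8, 191.1]), array([211.6, 207.1]), array([219.3, 190.9])]
1 30 [array([294.5, 318.7]), array([287.8, 285.7]), array([216.3, 318.5]), array([222.4, 285.6])]
3.5 -30 [array([301.2, 209.1]), array([292.4, 192.3]), array([210.8, 208.9]), array([218.7, 192.1])]
3.5 30 [array([295.2, 322.2]), array([288.3, 288.2]), array([215.6, 322.1]), array([222. , 288.1])]
6 -30 [array([302.2, 211. ]), array([293.1, 193.5]), array([209.9, 210.7]), array([218.1, 193.3])]
6 30 [array([296. , 325.9]), array([288.8, 290.8]), array([214.9, 325.8]), array([221.5, 290.6])]
```

View pics/g1c.png

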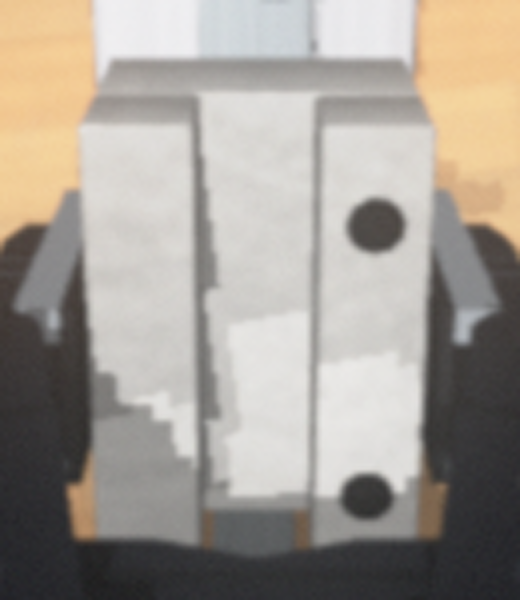

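```bash
python3 - <<'E'
from h import *
for c in ["scene","top"]:
    ca=get_calibration(c); L={"lens_rim":[],"inspection_camera":[]}
    for i in range(6):
        im=grab_frame(c)
        for q in L:
            for d in pinpoint(c,q)[:1]: L[q].append(toW(ca,d["xyz"]))
    cv2.imwrite(f"pics/{c}1.png",im)
    for q in L: print(c,q,np.round(np.median(L[q],0),1),np.round(np.mean(L[q],0),1),np.round(np.std(L[q],0),1),len(L[q]))
a=cv2.imread("pics/scene1.png")[85:175,240:295]; b=cv2.imread("pics/top1.png")[110:170,270:315]
cv2.imwrite("pics/cam.png",np.hstack([cv2.resize(a,(330,540),interpolation=2),cv2.resize(b,(405,540),interpolation=2)]))
E
```

```text
scene lens_rim [ 673.5 -152.4  243.3] [651.6 -89.  195.6] [ 44.2 127.3  97.1] 5
scene inspection_camera [ 750.  -167.5   -2.8] [ 719.8 -112.4   -2.9] [ 69.3 125.1   1.3] 6
top lens_rim [ 676.8 -157.2  241.6] [ 676.6 -156.6  241.5] [0.7 1.5 0.7] 5
top inspection_camera [ 756.7 -171.3    0.9] [ 756.5 -171.     0.8] [1.1 1.4 1.1] 5
```

View pics/cam.png

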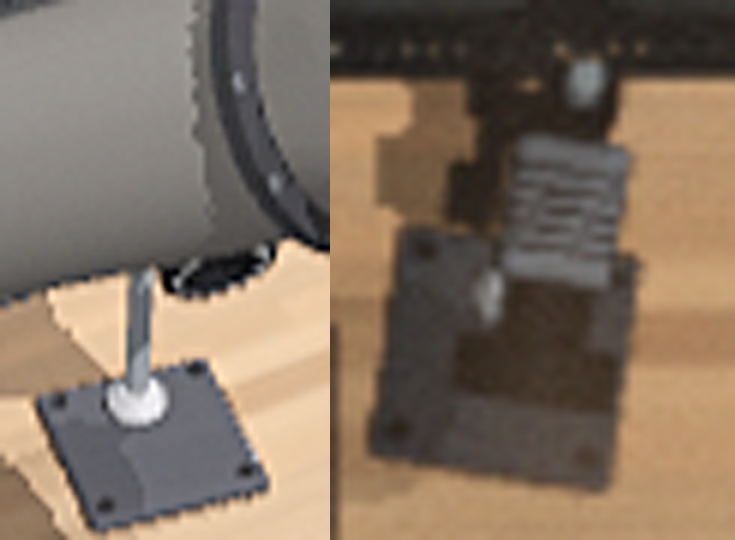

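```bash
python3 - <<'E'
from h import *
for c,P in [("top",[(270+x/9,110+y/9) for x,y in [(402,228),(635,258),(605,490),(370,452)]]),("scene",[(240+x/6,85+y/6) for x,y in [(38,402),(205,362),(268,490),(98,530)]])]:
    ca=get_calibration(c); W=np.array([unproj(ca,p,14)[:2] for p in P]); 
    print(c,np.round(W,1).tolist(),W.mean(0),[round(float(np.linalg.norm(W[i]-W[i-1]))) for i in range(4)])
    for a,b in [(3,0),(2,1)]: d=W[b]-W[a]; print("x-edge",np.arctan2(d[1],d[0]))
    for a,b in [(2,3),(1,0)]: d=W[b]-W[a]; print("y-edge",np.arctan2(-d[0],d[1]))
E
```

```text
top [[829.4, -286.9], [813.0, -401.7], [694.7, -380.9], [714.8, -266.8]] [ 762.99458691 -334.06390577] [116, 116, 120, 116]
x-edge -0.1741882304356758
x-edge -0.1738829371439077
y-edge -0.1745285079769599
y-edge -0.14253093558364818
scene [[824.2, -121.0], [804.9, -234.7], [689.1, -213.3], [710.1, -102.5]] [ 757.07341721 -167.89501761] [116, 115, 118, 113]
x-edge -0.1605345822034299
x-edge -0.18278344862655765
y-edge -0.18739198554475592
y-edge -0.1686266045814088
```

servo_tool --steps "-0.4 40 0 0 0;-0.4 85 0 0 0;-0.4 115 0 10 0;-0.4 133 0 30 0;-0.4 133 0 55 0;-0.4 133 0 59 0;-0.4 133 0 59 0;-0.4 133 0 59 0" --force 20

```text
time: 16.45
ee_pos: [430.7, 181.9, 109.8]
eef_rot: [0.163, 3.137, 0.001]
wrist_force: [0.3, 0.4, -1.0]
grip_width: 39.9
```

```bash
python3 - <<'E'
from h import *
o=np.array([472.3,177]);x=np.array([np.cos(-.106),np.sin(-.106)])
print(get_state()["wrist_force"]); plan([*(o-43*x),95],np.pi-.106)
E
```

```text
[ 0.27391759  0.36119085 -0.9736886 ]
t 16.45 TCP [430.7 181.9 109.8] yaw 3.038 tilt [ 0.001  0.001 -1.   ] -> shift [ 1.1 -0.5 14.8] turn 0.1 w 39.9 q7 0.66
```

servo_tool --steps "-0.4 1 0 3 0;-0.4 1 0 6 0;-0.4 1 0 8 0;-0.4 1 0 9.5 0;-0.4 1 0 11 0;-0.4 1 0 12 0;-0.4 1 0 12 0"

```text
time: 17.15
ee_pos: [428.5, 182.0, 97.4]
eef_rot: [-0.162, -3.137, 0.001]
wrist_force: [-10.6, -0.2, 17.1]
grip_width: 39.8
```

servo_tool --steps "-0.4 0 0 1 0;-0.4 0 0 2 0;-0.4 0 0 3 0;-0.4 0 0 3 0;-0.4 0 0 3 0"

```text
time: 17.65
ee_pos: [428.4, 182.0, 94.4]
eef_rot: [-0.161, -3.137, 0.001]
wrist_force: [-10.1, -0.7, 16.0]
grip_width: 39.7
```

```bash
python3 - <<'E'
from h import *
plan([429.5,181.5,95]); im=grab_frame("wrist")[170:350,170:340]
cv2.imwrite("pics/t1.png",cv2.resize(im,None,fx=3.3,fy=3.3,interpolation=2))
a=grab_frame("scene")[170:300,150:300];cv2.imwrite("pics/t1s.png",cv2.resize(a,None,fx=3,fy=3,interpolation=2))
E
```

```text
t 17.65 TCP [428.4 182.   94.4] yaw 3.039 tilt [-0. -0. -1.] -> shift [-1.2 -0.4 -0.6] turn None w 39.7 q7 0.64
```

View pics/t1.png

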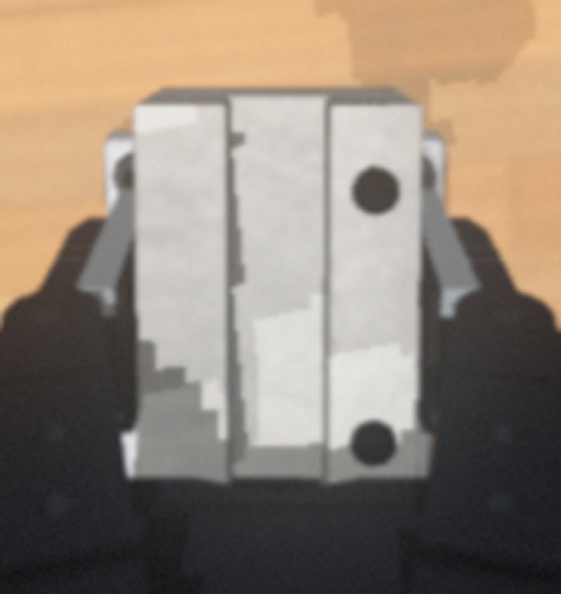

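```bash
cat > fit.py <<'E'
from h import *
from scipy.optimize import least_squares
cal=get_calibration("wrist");s=get_state();T=s["ee_pos"];R=Ro.from_rotvec(s["eef_rot"]).as_matrix()
x=-R[:,0];y=-R[:,1]*-1; y=np.cross([0,0,1],x);z=np.array([0,0,1.])
# before (level): params u0 (centre along), b0 (bottom height), v0, hole positions
def pt(u,v,h,c): # block coords, c=(du,dv,dz,theta) centre pose in tool
    du,dv,dz,th=c; C,S=np.cos(th),np.sin(th); hh=h-14
    return proj(cal,T+(du+u*C-hh*S)*x+(dv+v)*y+(dz+u*S+hh*C)*z)
def corners(c,h1,h2,v1): return np.array([pt(-30,-20,28,c),pt(-30,20,28,c),pt(-30,-20,0,c),pt(-30,20,0,c),pt(h1,v1,28,c),pt(h2,v1,28,c)])
b4=np.array([(190+80/4,180+123/4),(190+433/4,180+123/4),(190+110/4,195),(190+403/4,195),(284,236.25),(281.75,304)])
E
cat > f1.py <<'E'
from fit import *
af=170+np.array([(135,103),(422,103),(160,88),(395,88),(376,190),(374,443)])/3.3
def res(p):
    c0=(p[0],p[1],p[2],0); c1=tuple(p[3:7])
    return np.r_[(corners(c0,*p[7:10])-b4).ravel(),(corners(c1,*p[7:10])-af).ravel()]
r=least_squares(res,[1,0,17,1,0,17,.3,-15,15,12]); print(np.round(r.x,2)); print(np.round(r.fun.reshape(2,6,2),1).tolist())
E
python3 f1.py
```

```text
[  1.77  -0.69  15.58   0.42  -0.65  18.33   0.21 -17.75  18.95  13.78]
[[[-0.2, 0.6], [0.3, 0.6], [0.4, -0.6], [-0.4, -0.6], [-0.1, 0.1], [-0.0, -0.2]], [[-0.1, 0.0], [-0.2, 0.0], [0.3, -0.1], [-0.1, -0.1], [0.0, -0.0], [0.1, 0.2]]]
```

```bash
cat >> f1.py <<'E'
def res2(p): return np.r_[(corners((p[0],p[1],p[2],p[10]),*p[7:10])-b4).ravel(),(corners(tuple(p[3:7]),*p[7:10])-af).ravel(), (p[8]-p[7]-36)*0]
r=least_squares(res2,[1,0,17,1,0,17,.3,-15,15,12,0]); print(np.round(r.x,3)); print(np.round(r.fun[:-1].reshape(2,6,2),1).tolist())
J=r.jac; C=np.linalg.pinv(J.T@J)*.4**2; print(np.round(np.sqrt(np.diag(C)),3), "sd diff",np.sqrt(C[6,6]+C[10,10]-2*C[6,10]))
E
python3 f1.py
```

```text
[  1.77  -0.69  15.58   0.42  -0.65  18.33   0.21 -17.75  18.95  13.78]
[[[-0.2, 0.6], [0.3, 0.6], [0.4, -0.6], [-0.4, -0.6], [-0.1, 0.1], [-0.0, -0.2]], [[-0.1, 0.0], [-0.2, 0.0], [0.3, -0.1], [-0.1, -0.1], [0.0, -0.0], [0.1, 0.2]]]
[  1.829  -0.691  16.129   0.293  -0.65   18.844   0.212 -17.704  18.615
  13.714   0.02 ]
[[[-0.2, 0.1], [0.3, 0.1], [0.4, -0.1], [-0.4, -0.1], [-0.2, -0.1], [0.1, 0.1]], [[-0.2, -0.0], [-0.1, -0.0], [0.2, 0.0], [-0.0, 0.0], [0.0, 0.1], [0.1, -0.1]]]
[0.2   0.09  0.532 0.201 0.092 0.582 0.007 0.167 0.279 0.131 0.007] sd diff 0.008910694214165417
```

servo_tool --steps "-0.4 0 0 1 0;-0.4 0 0 2 0;-0.4 0 0 3 0;-0.4 0 0 4 0;-0.4 0 0 4.5 0;-0.4 0 0 4.5 0;-0.4 0 0 4.5 0"

```text
time: 18.45
ee_pos: [428.3, 182.1, 89.9]
eef_rot: [-0.161, -3.137, 0.001]
wrist_force: [-10.5, -0.2, 17.7]
grip_width: 39.8
```

```bash
cat > f2.py <<'E'
from fit import *
import sys
im=grab_frame("wrist"); cv2.imwrite(f"pics/{sys.argv[1]}.png",im)
old=cv2.resize(cv2.imread("pics/t1.png"),(170,180),interpolation=cv2.INTER_AREA)
new=im[170:350,170:340]
g=lambda a:cv2.resize(cv2.cvtColor(a,cv2.COLOR_BGR2GRAY),None,fx=3.3,fy=3.3,interpolation=cv2.INTER_CUBIC)
p0=np.array([(135,103),(422,103),(160,88),(395,88),(376,190),(374,443)],np.float32).reshape(-1,1,2)
p1,st,e=cv2.calcOpticalFlowPyrLK(g(old),g(new),p0,None,winSize=(45,45),maxLevel=3)
print(np.round(p1[:,0],1).tolist(),st.ravel())
af=170+p1[:,0]/3.3
def res(p,k): return ((corners(tuple(p),-17.7,18.6,13.7)-af).ravel()*k)
for k in [np.ones(12),np.r_[1,1,1,1,0,0,0,0,1,1,1,1]]:
    r=least_squares(res,[1,0,17,.3],args=(k,)); print("centre du,dv,dz,theta",np.round(r.x,3),np.round(r.fun,1).tolist())
d=g(new); d=cv2.cvtColor(d,cv2.COLOR_GRAY2BGR)
for q in p1[:,0]: cv2.circle(d,tuple(int(v) for v in q),4,(0,0,255),1)
cv2.imwrite(f"pics/{sys.argv[1]}v.png",d); print(s["wrist_force"],T)
E
python3 f2.py t2
```

```text
[[142.5, 87.0999984741211], [420.5, 87.69999694824219], [370.29998779296875, 72.9000015258789], [-29.600000381469727, 65.19999694824219], [375.29998779296875, 173.6999969482422], [376.8999938964844, 436.79998779296875]] [1 1 1 0 1 1]
centre du,dv,dz,theta [ 23.363  -4.916 -46.549   0.255] [7.3, 7.3, -21.5, 7.2, -57.5, 9.7, 112.1, 12.1, -16.6, -1.9, -17.1, -31.7]
centre du,dv,dz,theta [ 0.217 -0.356 19.058  0.359] [-0.4, 0.2, -0.4, 0.0, -0.0, 0.0, 0.0, 0.0, 0.3, 0.0, 0.6, -0.2]
[-10.45982142  -0.2266792   17.726466  ] [428.32748832 182.05509105  89.9226502 ]
```

View pics/t2v.png

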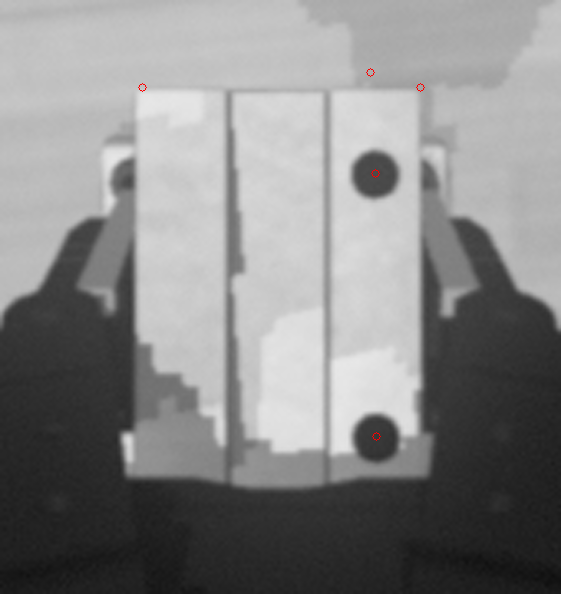

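```bash
python3 - <<'E'
from fit import *
af=170+np.array([(135.5,89),(421.5,89),(160,89),(395,89),(374.5,173.5),(375.5,438)])/3.3
for k in [np.r_[1,1,1,1,0,1,0,1,1,1,1,1],np.r_[1,1,1,1,0,0,0,0,1,1,1,1]]:
    r=least_squares(lambda p:(corners(tuple(p),-17.7,18.6,13.7)-af).ravel()*k,[1,0,17,.3]); print(np.round(r.x,3),np.round(r.fun,1).tolist())
E
```

```text
[-0.926 -0.71  19.966  0.292] [-0.1, -0.3, -0.4, -0.3, 0.0, 0.1, -0.0, 0.0, 0.3, 0.7, 0.2, -0.2]
[-0.786 -0.708 19.961  0.302] [-0.0, -0.3, -0.5, -0.3, 0.0, 0.0, -0.0, 0.0, 0.3, 0.7, 0.2, -0.1]
```

servo_tool --steps "-0.4 0 0 1 0;-0.4 0 0 1.8 0;-0.4 0 0 1.8 0;-0.4 0 0 1.8 0;-0.4 0 0 -10 0;-0.4 0 0 -40 0;-0.4 0 0 -80 0;-0.4 0 0 -110 0;-0.4 0 0 -110 0;-0.4 0 0 -110 0"

```text
time: 19.5
ee_pos: [429.3, 181.5, 199.9]
eef_rot: [0.163, 3.136, 0.0]
wrist_force: [0.0, -0.4, -2.9]
grip_width: 39.5
```

servo_tool --steps "-0.4 0 0 0 0;-0.4 0 0 0 0" --force 60

```text
time: 19.7
ee_pos: [428.5, 181.5, 198.5]
eef_rot: [-0.162, -3.136, 0.001]
wrist_force: [0.1, -1.0, -1.6]
grip_width: 39.4
```

```bash
cat > f3.py <<'E'
from fit import *
import sys
im=grab_frame("wrist"); cv2.imwrite(f"pics/{sys.argv[1]}.png",im)
g=cv2.resize(cv2.cvtColor(im[170:350,170:340],cv2.COLOR_BGR2GRAY),None,fx=3.3,fy=3.3,interpolation=cv2.INTER_CUBIC)
# holes: dark-blob centroids inside the block
P=[]
for y0,y1 in [(120,260),(380,472)]:
    m=(g[y0:y1,335:412]<105).astype(np.uint8); n,l,st,c=cv2.connectedComponentsWithStats(m); i=1+np.argmax(st[1:,4]); P.append(c[i]+[335,y0]); print("hole",np.round(P[-1],1),st[i,4])
# near edge row: strongest vertical gradient on the two lands
E=[]
for xs in [(150,215),(340,410)]:
    col=g[40:140,xs[0]:xs[1]].astype(float).mean(1); d=np.gradient(cv2.GaussianBlur(col.reshape(-1,1),(1,5),0).ravel()); E.append(40+int(np.argmax(abs(d)))); print("edge",E[-1],np.round(d[np.argmax(abs(d))],1))
r0=np.mean(E); af=170+np.array([(135.5,r0),(421.5,r0),(160,0),(395,0),P[0],P[1]])/3.3
k=np.r_[0,1,0,1,0,0,0,0,1,1,1,1]
r=least_squares(lambda p:(corners(tuple(p),-17.7,18.6,13.7)-af).ravel()*k,[0,0,19,.3]); print("du,dv,dz,theta",np.round(r.x,3),np.round(r.fun,1).tolist())
print(T,s["wrist_force"],s["grip_width"])
E
python3 f3.py t3; python3 - <<'E'
import cv2
E
```

```text
hole [374.4 168.5] 1396
hole [377.3 435.8] 1667
edge 85 10.1
edge 85 9.8
du,dv,dz,theta [ 0.245 -0.671 19.891  0.428] [0.0, -0.1, -0.0, -0.1, 0.0, 0.0, -0.0, 0.0, -0.3, 0.3, 0.3, -0.1]
[428.45136452 181.45141767 198.48277471] [ 0.07785507 -0.97754688 -1.56188406] 39.40645542143244
```

```bash
sed 's/im=grab_frame("wrist").*/im=cv2.imread(f"pics\/{sys.argv[1]}.png")/' f3.py > f3o.py; python3 f3o.py t2; python3 - <<'E'
import cv2,numpy as np
a=[cv2.resize(cv2.imread(f"pics/{n}.png")[185:325,200:310],(400,509),interpolation=2) for n in("t2","t3")]
cv2.imwrite("pics/cmp.png",np.hstack(a))
E
```

```text
hole [374.9 174.4] 1469
hole [376.3 439.2] 1663
edge 90 5.3
edge 90 6.5
du,dv,dz,theta [ 0.632 -0.636 19.451  0.379] [0.0, -0.1, -0.0, -0.1, 0.0, 0.0, -0.0, 0.0, -0.3, 0.3, 0.3, -0.1]
[428.48013075 181.53016085 198.54327065] [ 0.14572367  1.0185657  -1.6572181 ] 39.26717891772153
```

View pics/cmp.png

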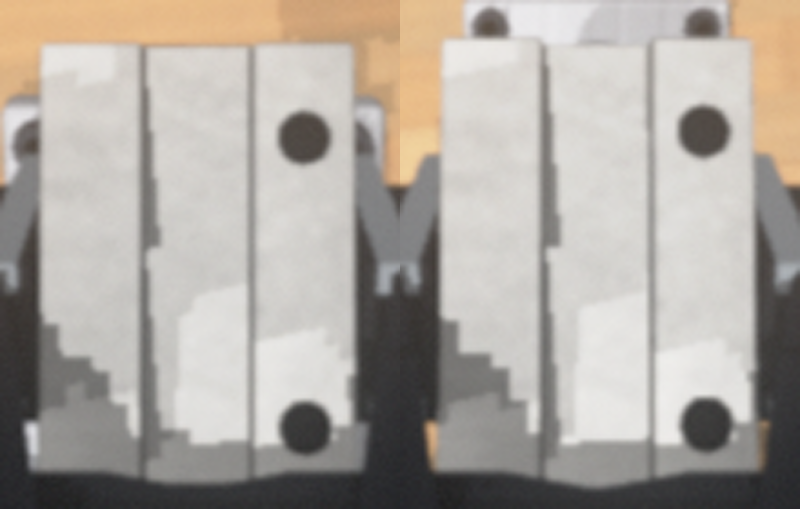

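```bash
python3 - <<'E'
from fit import *
for c in [(1.8,-.7,16,0),(1.8,-.7,16,.02),(.3,-.7,18.8,.18),(.3,-.7,18.8,.21),(.3,-.7,18.8,.24)]+[(0,-.7,19.7,t) for t in np.arange(.28,.45,.02)]:
    print(np.round(c[3],2),round((pt(-30,0,16,c)-pt(-30,-13.5,28,c))[1],2), round(pt(-30,0,28,c)[1],1), round(pt(-17.7,13.7,28,c)[1],1),round(pt(18.6,13.7,28,c)[1],1))
E
```

```text
0 -8.14 211.6 236.8 303.7
0.02 -7.56 210.6 235.9 303.7
0.18 -3.0 202.3 228.8 304.3
0.21 -2.17 201.1 227.6 304.0
0.24 -1.35 200.1 226.5 303.7
0.28 -0.29 198.7 225.3 303.9
0.3 0.24 198.1 224.6 303.6
0.32 0.75 197.5 223.9 303.3
0.34 1.26 197.0 223.3 302.9
0.36 1.77 196.5 222.7 302.6
0.38 2.26 196.0 222.1 302.2
0.4 2.75 195.6 221.5 301.8
0.42 3.22 195.2 220.9 301.4
0.44 3.69 194.8 220.3 300.9
```

```bash
python3 - <<'E'
from h import *
plan([584.2,-138.5,190],np.pi-.175)
E
```

```text
t 19.75 TCP [428.5 181.5 198.5] yaw 3.038 tilt [-0.002 -0.    -1.   ] -> shift [-187.9 -302.3    8.3] turn 4.1 w 39.3 q7 0.79
```

servo_tool --steps "-0.4 -5 -10 0 0;-0.4 -15 -30 0 0;-0.4 -30 -58 0 1;-0.4 -50 -88 0 1;-0.4 -72 -120 0 2;-0.4 -95 -155 0 2;-0.4 -118 -190 0 3;-0.4 -140 -225 0 3;-0.4 -158 -255 0 4;-0.4 -172 -278 4 4.1;-0.4 -182 -293 7 4.1;-0.4 -187 -300 8 4.1"

```text
time: 20.95
ee_pos: [584.0, -137.8, 190.5]
eef_rot: [-0.277, -3.128, -0.0]
wrist_force: [-1.0, -0.1, -1.5]
grip_width: 39.5
```

servo_tool --steps "-0.4 -0.5 -2 0 0;-0.4 -0.5 -2 0 0;-0.4 -0.5 -2 0 0;-0.4 -0.5 -2 0 0;-0.4 -0.5 -2 0 0"

```text
time: 21.45
ee_pos: [584.1, -137.5, 191.7]
eef_rot: [0.273, 3.129, -0.0]
wrist_force: [0.5, 0.2, -2.3]
grip_width: 39.0
```

```bash
python3 f3.py e1; python3 - <<'E'
from h import *
plan([584.2,-138.5,190],np.pi-.175)
for c in ["scene","top","wrist"]:
    ca=get_calibration(c); L={"lens_rim":[],"block_centre":[],"inspection_camera":[]}
    for i in range(3):
        im=grab_frame(c)
        for q in L:
            for d in pinpoint(c,q):
                w=toW(ca,d["xyz"])
                if (q!="block_centre" and w[1]<-100) or (abs(w[0]-584)<60 and abs(w[1]+138)<60): L[q].append(w)
    cv2.imwrite(f"pics/{c}9.png",im)
    for q in L:
        if L[q]: print(c,q,np.round(L[q],1).tolist())
E
```

```text
hole [374.7 168.3] 1950
hole [377.3 434.1] 1878
edge 83 -9.0
edge 82 -2.7
du,dv,dz,theta [-0.574 -0.688 19.955  0.38 ] [0.0, -0.0, -0.0, -0.0, 0.0, 0.0, -0.0, 0.0, -0.1, 0.1, 0.1, -0.0]
[ 584.11372588 -137.47173094  191.70042177] [ 0.48667555  0.15279413 -2.31942353] 38.99165235665319
t 21.5 TCP [ 584.1 -137.6  191.6] yaw 2.967 tilt [ 0. -0. -1.] -> shift [-0.2 -0.9  1.6] turn 0.0 w 39.1 q7 1.34
scene lens_rim [[672.6, -151.9, 242.3], [672.6, -151.6, 242.7], [673.7, -151.4, 244.7]]
scene block_centre [[583.9, -133.6, 211.4], [582.6, -136.3, 212.1], [581.7, -136.3, 211.6]]
scene inspection_camera [[748.9, -168.7, -3.5], [747.3, -167.4, -1.5], [751.1, -165.0, -2.9]]
top lens_rim [[452.8, -400.0, 2.2]]
top inspection_camera [[755.7, -171.4, 3.0], [758.0, -171.9, 0.1], [757.1, -171.5, -1.9]]
wrist block_centre [[581.2, -133.9, 210.6], [584.1, -136.6, 210.8], [586.0, -138.2, 213.7]]
```

servo_tool --steps "-0.4 0.5 -0.5 0.5 0;-0.4 1 -0.7 1 0;-0.4 1 -0.7 1 0;-0.4 1 -0.7 1 0;-0.4 1 -0.7 1 0;-0.4 1 -0.7 1 0;-0.4 1 -0.7 1 0;-0.4 1 -0.7 1 0"

```text
time: 24.1
ee_pos: [583.1, -138.5, 190.4]
eef_rot: [0.274, 3.13, 0.0]
wrist_force: [0.5, 0.2, -1.0]
grip_width: 39.4
```

```bash
python3 - <<'E'
from h import *
plan([583.2,-138.3,190.3],np.pi-.175); f=grab_frame("wrist"); cv2.imwrite("pics/e2.png",f); print(get_state()["joint_vel"].round(3),get_state()["grip_width"])
for n in ["t2","t3","e1","e2"]:
    im=cv2.imread(f"pics/{n}.png").astype(float)
    sat=(im.max(2)-im.min(2)) # block grey, table coloured
    for nm,a,b in [("landL",215,236),("slot",244,266),("landR",273,294)]:
        p=sat[188:206,a:b].mean(1); h=(p[:4].mean()+p[-4:].mean())/2; i=int(np.argmax((p[:-1]>h)&(p[1:]<=h))); print(n,nm,round(188+i+(p[i]-h)/(p[i]-p[i+1]+1e-9),2),np.round(p[[0,-1]]),end="; ")
    print()
E
```

```text
t 24.1 TCP [ 583.1 -138.5  190.4] yaw 2.967 tilt [ 0.  0. -1.] -> shift [-0.1  0.3  0.1] turn 0.0 w 39.4 q7 1.34
[-0.001  0.001  0.003 -0.    -0.002 -0.     0.001] 39.24273694403953
t2 landL 196.4 [95.  9.]; t2 slot 197.01 [93. 10.]; t2 landR 196.13 [88.  9.]; 
t3 landL 195.34 [13.  8.]; t3 slot 200.38 [2. 7.]; t3 landR 195.19 [17.  7.]; 
e1 landL 195.23 [97. 23.]; e1 slot 197.03 [86. 16.]; e1 landR 194.82 [76. 11.]; 
e2 landL 195.23 [98. 23.]; e2 slot 197.08 [87. 16.]; e2 landR 194.83 [77. 11.];
```

```bash
python3 -c "
from workcell import *
print(close_job())"
```

```text
the job is handed in; nothing more can be done
None
```

I handed the job in at about 24 s, with the block held still at the focus point in front of the inspection camera. No verdict came back.

**What I did**
- **Knob and strap:** I turned the knob clockwise about 62° to its stop and held it there until the strap was up. I then turned it back with the gripper and opened there, instead of letting go at the stop. The picture showed the knob at rest and the strap open.
- **Block:** I gripped it by its long sides and lifted it straight out of the fixture.
- **Tipping:** The tool can only point down, so I tipped the block within the grip. To do that I pressed its far end lightly on top of the knob's finger bar, with about 18 N at the wrist. I then tightened the grip to 60 N and carried the block to the camera. The other tools were not touched.

**Last checks**
- **Position:** By my estimate the block's middle is within about 3 mm of the focus point. The scene camera's networks put it 97 mm from the lens ring, before a last correction of about 1 mm away from it.
- **Turn:** The tool yaw was set along the camera's measured heading of −0.175 rad.
- **Tip:** I estimate the block at 0.345 rad, with single readings from 0.34 to 0.38. The camera's tip came out at about 0.33, but the two cameras disagreed, at 0.30 and 0.36. The remaining tip error should be a few hundredths of a radian.
- **Stillness:** The arm was at rest and the grip width steady at 39.4 mm.

I had used all 12 picture views by then, so the final pose was checked by measurements only.

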